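# Switch on the light pad behind the desk divider with a bent rod

### The arm

A 7-joint arm with a two-finger parallel gripper is mounted at the origin on the work surface. World frame = base frame: x ahead of the robot, y to its left, z up, the work surface at z = 0. Lengths are in m, angles in rad, forces in N, time in s.
With the tool pointing down it reaches from about 0.425 to 0.875 m from the base axis. Payload 4.7 kg.
Tool frame: the origin (TCP) lies midway between the tips of the shut fingers; the grasp point (between the pads) lies 19 mm behind it (ctrl.grip_depth is the distance from the TCP to the grasp point, in m); z points along the fingers, y is the direction in which the jaws open and shut (so a half turn about z gives the same grasp; the last joint's range is limited). The gripper opens to 87 mm and grips with 3 to 60 N. Pads are 19 mm wide; open, the fingers measure 117 mm over their backs; the gripper's body (75 mm by 190 mm) begins 51 mm behind the grasp point.
Start: joints at [1.157, 0.321, -0.07, 1.45, 0.023, 1.371, -0.057], TCP at [0.27, -0.591, 0.223] pointing down, gripper open.
Joint ranges: [-2.86, 2.86], [-0.3, 2.09], [-1.38, 1.24], [0.06, 2.45], [-1.56, 4.7], [0.09, 2.05], [-2.69, 2.69]. Speed limits (rad/s): [2.57, 2.57, 3.14, 3.14, 3.14, 3.14, 3.14].

### API

Orientations are given as a rotation vector (axis times angle).
In Python, from bench import ctrl gives the robot as it stands. The module is installed in compiled form; this text tells all that it offers.
- The arm moves only by the shell command python3 -m inch 'ROWS' [FORCE]. ROWS is JSON, a list of rows, each a list of 5 numbers: the opening, from -1 (shut) to 1 (fully open), so that 0 is half open, then the shift along the tool's x, y, z in mm, then the turn about the tool's z in rad. In form: [[fingers, tx, ty, tz, twist], ...]. A call has 1 to 5 rows; each row shifts and turns the pose as measured when the row begins, along the tool's axes as they then stand; what a row does not reach is not made up. A row lasts 1/8 s, in which the tool goes at most 62.5 mm and 10.7 degrees, less where a joint would pass 70% of its speed; a pose out of reach is approached as far as the arm can. A call is refused whole if a number of a shift passes 62.5 or a number of a turn 0.188, either way. A call with a gripper value outside its range is refused whole. The fingers move at their own pace and stop on an object; FORCE is the grip in N (left out, the last holds). Time passes only in rows, so rows that do not move let the fingers close. It gives the time, the measured TCP pose, the force and the opening at its end, in the units of the state.
- ctrl.get_state(): the state, without advancing time (a new reading comes with each control period).
- ctrl.get_image(name): name is "scene" or "top" or "wrist"; returns a dict with "color" (480x640x3 uint8, red, green, blue), "range_z" (480x640 float32, m along the optical axis (not along the pixel's ray), 0 where there is no reading), "K" (3x3 intrinsics, pixels), "R" (3x3) and "t" (3): a world point X has camera coordinates R X + t. Camera axes: x right, y down, z forward; pixel columns grow to the right and rows downward; lengths in m; the calibration is good to about 2 mm. A picture is of the moment at which its call begins.
- ctrl.close_job(): hands the job in, once; it reports no verdict.
The state is a dict: "time": time; "joint_positions": joint angles; "qd": joint speeds; "joint_torque": joint torques, N m; "position": TCP position; "tool_rot": TCP orientation; "ft_force": force on the tool from outside, world axes, zero at the start; "torque": the same for the moment, N m; "grip_width": opening from 0.0 (shut) to 1.0 (fully open).
Only numpy, scipy, OpenCV 4.12 (cv2) and the standard library are available. Lean on these libraries where they do the work, as an engineer would, in place of code of your own. Each camera call takes 0.05 s, during which the arm holds its last target. There are 200 camera calls.

### The job

Power up the light pad: the red T-lever on the power box behind the low grey divider must be pulled all the way over towards the robot with the bent rod, your hand always staying on the near side of the divider, and the black lever left off. The rod lies in the slot of the white drawer unit with its handle inside, so draw it out by its bare steel bar, lay it flat on top of the unit with its bent end hanging down over the front edge, let go, and take it again by its orange handle to reach over the divider. Afterwards lay it back on top of the unit the same way and let go; do not touch the power boxes or levers with the robot itself, and leave the phone, bottle, pencil tin and tape where they are.

Things in the scene. Friction and masses are not known exactly. Their poses are not given: they have to be found in the camera images.
- unit: White drawer unit, fixed, 160 mm square, 148 mm high. Origin under its centre, z up; its front, with the open slot, faces its +x (front face at x = +80 mm). Slot above two drawers: floor z = 105 mm, ceiling z = 140 mm, y -72 to +72 mm, closed back at x = -72 mm. The flat bare top, 8 mm thick, is at z = 148 mm.
- unit_top_front (a point): Middle of the top front edge of the drawer unit (x = +80 mm, z = 148 mm in the unit's frame).
- rod: L-shaped bent rod, loose, 0.14 kg. x runs from handle to bend, z up as it lies; origin on the flat underside of bar and handle. Leg: round, 12 mm diameter, at x = 100 mm, down to z = -90 mm, black rubber end. Balances at about x = +10 mm. Starts flat on the slot floor, x about along the unit's x, handle inside, some 60 mm of bar and the leg out in front.
- rod_handle (a point): Centre of the rod's orange handle: a box, rod x -80 to -20 mm, 22 mm wide (y), z 0 to 26 mm; this point is at x -50, y 0, z 13 mm. Hold it across y with 15 to 50 N.
- rod_bar (a point): Point on the rod's steel bar 32 mm behind the leg, out in front of the slot at the start (rod x 68, y 0, z 7 mm). The bar spans x -20 to 100 mm, 10 mm wide (y), z 0 to 14 mm. Hold it across y with 15 to 50 N.
- rod_tip (a point): Lower end of the leg (rod frame x 100, y 0, z -90 mm).
- divider: Low grey felt desk divider, fixed: panel 320 mm long (its y), 14 mm thick (its x), 110 mm high, on two aluminium feet 60 mm deep. Origin under its centre; +x points to the far side, away from the robot.
- red_box: White power box with the red lever, fixed to the table behind the divider: 70 (x) by 60 (y) by 25 mm high. Origin under its centre, +x away from the robot. The pivot of its lever is above the origin at z = 22 mm, along y. The red and black boxes may be in either order.
- red_grip (a point): Centre of the red crossbar of the red T-lever: a round bar 16 mm in diameter and 44 mm long, along the box's y, carried on a thin stem 55 mm from the pivot. About 70 mm above the table at either end of travel, 77 mm midway.
- red_lever (a joint): Angle of the red lever, rad: 0 = off, leaning 0.5 rad away from the robot (+x of its box); 1.0 = fully on, leaning 0.5 rad towards the robot. Starts at 0 to 0.12. Stiff with friction (about 2 to 3 N at the crossbar); it stays where it is left.
- black_box: The other power box, same size and layout, with the black lever; it must stay off.
- black_grip (a point): Centre of the crossbar of the black T-lever, same size as the red one.
- black_lever (a joint): Angle of the black lever, rad, same meaning as the red one; must stay near 0.
- juice: Amber juice bottle, 60 mm diameter, 150 mm high, standing on the near side at the right. Origin under its centre. Bystander.
- pencil_tin: Flat blue pencil tin 100 x 180 x 14 mm, on the far side of the divider. Origin under its centre. Bystander.
- phone: Black phone 150 (x) x 74 x 9 mm lying on the table on the near side. Origin under its centre. Bystander.
- tape: Yellow roll of tape, 96 mm diameter, 24 mm high, lying on the table to the right, beyond the divider's end. Origin under its centre. Bystander.
- light_pad: White light pad with a collage sheet on it, fixed, flat on the table on the near side: 200 (x) x 280 (y) x 7 mm. Origin under its centre. Only scenery.
There are look-alikes about, which are no part of the job. What is shaped like the red_box but blue is not meant.

How it is judged:
On the way, in this order (a step that is already met when the one before it is completed fails the run):
1. The rod has been drawn out of the slot and lies flat on top of the drawer unit, leg down in front of its front edge, let go (z of rod in the frame of unit between 0.142 and 0.156 m and angle between rod's own z axis and vertical below 0.1 rad and angle between the x axis of rod and the x axis of unit, either way round below 0.5 rad and x of rod_tip in the frame of unit above 0.085 m and x of rod_handle in the frame of unit between -0.08 and 0.06 m and y of rod_handle in the frame of unit between -0.08 and 0.08 m and linear speed of rod below 0.02 m/s and contact force between the fingers and rod below 0.1 N), for 0.2 s.
2. The red lever has been pulled over towards the robot (beyond 0.85 of its 1.0 rad), the hand being on the handle's half of the rod (value of joint red_lever above 0.85 rad and x of the grasp point in the frame of rod below 0 m), for 0.1 s.
At the end, for the whole second after the job is handed in: Red lever beyond 0.85 of 1.0 rad, black below 0.25; rod released, still, within 7 mm of the top of the unit, level to 0.1 rad, leg down and 5 mm or more in front of the front edge, within 0.5 rad of the unit's x, handle centre 20 mm or more behind the edge (all of step 1 and value of joint red_lever above 0.85 rad and value of joint black_lever below 0.25 rad); the robot touches nothing.
It fails at once if The hand passes behind the divider (the point between its finger pads crosses the divider's plane anywhere between its two ends, at any height) (x of the grasp point in the frame of divider above 0 m and y of the grasp point in the frame of divider between -0.16 and 0.16 m).
It fails at once if The robot itself, rather than the rod, touches a power box or its lever (contact force between any of the fingers, the arm and red_box above 0.3 N or contact force between any of the fingers, the arm and black_box above 0.3 N).
It fails at once if The black lever is moved (more than 0.25 rad from its off end) (value of joint black_lever above 0.25 rad).
It fails at once if The phone, bottle, pencil tin or tape is shifted by more than 25 mm (distance of any of juice, pencil_tin, phone, tape from where it was at the start of the episode above 0.025 m).
It also fails if it takes over 66 s, if anything falls off the work surface, if the arm or the gripper's body presses on something with over 40 N, if the wrist force passes 120 N, or if a joint passes its speed limit or range.

## Working session

There is one attempt and no reset: what is moved stays moved. The work goes in short steps, Python scripts to look and compute and a shell command to move; the robot and the scene stay as the last step left them, time stands still between calls to the robot, and variables do not carry over. Pictures are saved under pics/ and viewed, about 8 in all and at most 12, crops included, and the job is handed in when it is done.

```bash
mkdir -p pics
cat > h.py <<'E'
import numpy as np, cv2
from scipy.spatial.transform import Rotation as Ro
from bench import ctrl
def pts(im):
    z=im["range_z"];v,u=np.mgrid[0:480,0:640];K=im["K"]
    c=np.stack([(u-K[0,2])/K[0,0]*z,(v-K[1,2])/K[1,1]*z,z],-1)
    P=(c-im["t"])@im["R"]; P[z==0]=np.nan
    return P
def save(im,n,crop=None,s=1):
    c=im["color"][...,::-1]
    if crop: c=c[crop[1]:crop[3],crop[0]:crop[2]]
    cv2.imwrite("pics/"+n,cv2.resize(c,None,fx=s,fy=s))
def delta(target):
    s=ctrl.get_state();R=Ro.from_rotvec(s["tool_rot"]).as_matrix()
    return (R.T@(np.array(target)-s["position"])*1000).round(1)
E
python3 - <<'E'
from h import *
np.set_printoptions(precision=4,suppress=True)
s=ctrl.get_state();print(s);print(Ro.from_rotvec(s["tool_rot"]).as_matrix(), ctrl.grip_depth)
for n in ("scene","top"):
    im=ctrl.get_image(n);save(im,n+"0.png");np.savez(n+"0.npz",**im);print(n,im["K"],im["R"],im["t"])
E
```

```text
{'time': 0.0, 'joint_positions': array([ 1.157 ,  0.3218, -0.0701,  1.4517,  0.0226,  1.3708, -0.0569]), 'qd': array([-0.0006, -0.001 ,  0.001 ,  0.0003,  0.0012, -0.0008, -0.    ]), 'joint_torque': array([ -0.0005, -49.1291,  -0.4041, -31.2528,  -0.0639,   0.0439,
         0.0002]), 'position': array([ 0.2694, -0.5909,  0.2215]), 'tool_rot': array([-3.0682, -0.6666,  0.0007]), 'ft_force': array([-0.6296,  0.4167, -1.3882]), 'torque': array([ 0.0058,  0.0168, -0.0311]), 'grip_width': 0.9986305789927576}
[[ 0.9099  0.4149 -0.0008]
 [ 0.4149 -0.9099  0.0017]
 [-0.0001 -0.0019 -1.    ]] 0.0187
scene [[507.6399   0.     318.1175]
 [  0.     507.6399 245.0138]
 [  0.       0.       1.    ]] [[-0.8085  0.5884 -0.0134]
 [ 0.4181  0.5581 -0.7167]
 [-0.4142 -0.585  -0.6973]] [ 0.485  -0.108   1.4276]
top [[507.1573   0.     312.278 ]
 [  0.     507.1573 238.9306]
 [  0.       0.       1.    ]] [[-0.0236 -0.9997 -0.0106]
 [-0.9889  0.0249 -0.1464]
 [ 0.1467  0.007  -0.9892]] [-0.0733  0.564   1.3764]
```

View pics/scene0.png

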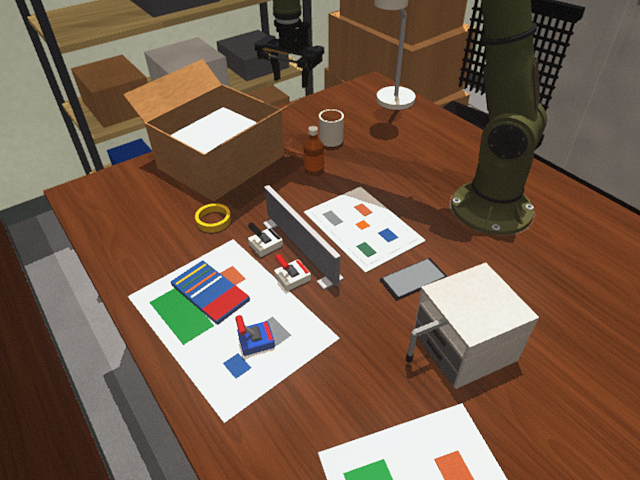

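View pics/top0.png

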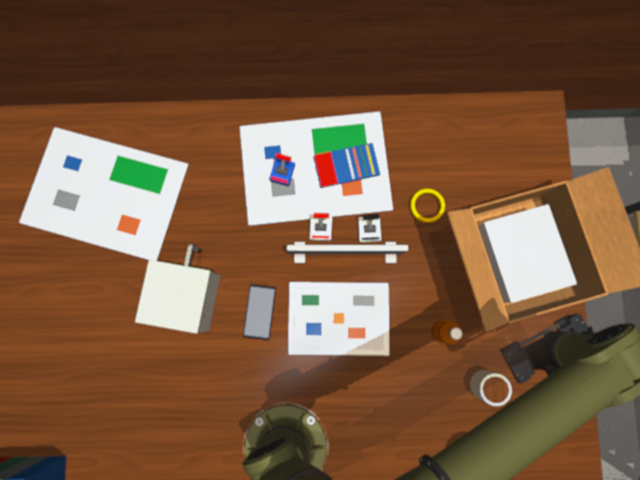

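The scene picture shows the unit at right (475,320), with the rod bar and leg in front of it at (410,345). The top picture shows the unit at (178,297) with the bar at (190,253), the red box at (320,226), the black box at (370,228), and the divider from (287,248) to (407,248). Next I'll measure them.

Run:
```python
from h import *
np.set_printoptions(precision=4,suppress=True)
for n in ("top","scene"):
    im=dict(np.load(n+"0.npz"));P=pts(im);c=im["color"].astype(int);r,g,b=c[...,0],c[...,1],c[...,2]
    X,Y,Z=P[...,0],P[...,1],P[...,2]
    def rect(m,lab):
        q=P[m]
        rr=cv2.minAreaRect((q[:,:2]*1000).astype(np.float32))
        print(n,lab,len(q),np.median(q,0),np.array(rr[0]),np.array(rr[1]),rr[2])
        return rr
    near=(X>0.3)&(X<0.75)
    um=(abs(Z-.148)<.006)&(Y>.15)&(Y<.5)&near
    rr=rect(um,"unit top");print(cv2.boxPoints(rr))
    dm=(abs(Z-.11)<.006)&(Y>-.35)&(Y<.15)&near&(X>.42)
    rr=rect(dm,"divider");print(cv2.boxPoints(rr))
    red=(r>150)&(g<70)&(b<70)&(Z>.055)&(Z<.1)&(Y<.2)
    nl,lb,st,ce=cv2.connectedComponentsWithStats(red.astype(np.uint8))
    for i in range(1,nl):
        if st[i,4]>8: rect(lb==i,f"red {ce[i]}")
    blk=(c.max(-1)<60)&(Z>.06)&(Z<.09)&(Y>-.25)&(Y<.1)&(X>.5)&(X<.7)
    if blk.sum()>4: rect(blk,"black")
    rod=(Z>.105)&(Z<.135)&(Y>.2)&(Y<.4)&(X>.53)&(X<.75)
    if rod.sum()>5:
        rr=rect(rod,"rod");print(cv2.boxPoints(rr))
        q=P[rod];o=np.argsort(q[:,0]);print(q[o][::max(1,len(o)//15)])
    ph=(Z<.02)&(c.max(-1)<140)&(c.max(-1)-c.min(-1)<25)&(X>.3)&(X<.55)&(Y>.0)&(Y<.25)
    if ph.sum()>50: rect(ph,"phone")
```

```text
top unit top 3881 [0.4091 0.2711 0.1476] [409.9365 271.7383] [161.8574 160.0209] 78.62663269042969
[[315.538  208.177 ]
 [472.4165 176.6206]
 [504.3351 335.2996]
 [347.4565 366.856 ]]
top divider 584 [ 0.5279 -0.1804  0.1094] [ 527.9297 -178.9615] [318.5744  12.0422] 88.5649185180664
[[ 517.9213 -338.048 ]
 [ 529.9597 -338.3496]
 [ 537.9382  -19.8751]
 [ 525.8998  -19.5735]]
top red [282.6346 157.2115] 52 [ 0.7894 -0.0095  0.0771] [789.9947 -10.8202] [37.747   9.8168] 68.770751953125
top red [320.6667 215.375 ] 48 [ 0.6212 -0.1127  0.0766] [ 621.3883 -111.2912] [ 9.6983 35.564 ] 1.2456996440887451
top black 29 [ 0.6152 -0.2407  0.0769] [ 615.355  -239.6401] [10.725  19.7498] 5.224397659301758
top rod 31 [0.5379 0.2346 0.1163] [538.9882 235.9407] [12.458  15.8306] 77.4955825805664
[[529.9119 231.5732]
 [545.367  228.1456]
 [548.0644 240.3081]
 [532.6093 243.7357]]
[[0.5301 0.2324 0.1106]
 [0.5319 0.2359 0.1179]
 [0.5321 0.2337 0.1163]
 [0.534  0.2398 0.1235]
 [0.5346 0.2334 0.1176]
 [0.535  0.2317 0.1137]
 [0.5373 0.231  0.1164]
 [0.5376 0.2391 0.1161]
 [0.5391 0.2346 0.1235]
 [0.5396
[... 977 characters left out ...]
rod 71 [0.5396 0.2421 0.1158] [539.1028 240.3601] [11.3481 16.8724] 85.7397232055664
[[530.2685 235.3284]
 [547.0942 234.075 ]
 [547.9372 245.3918]
 [531.1115 246.6452]]
[[0.5311 0.246  0.1189]
 [0.5314 0.2459 0.106 ]
 [0.5324 0.2447 0.1186]
 [0.5329 0.2372 0.1173]
 [0.5348 0.2438 0.1066]
 [0.5359 0.2427 0.1191]
 [0.537  0.245  0.1128]
 [0.5379 0.2396 0.1174]
 [0.5389 0.2436 0.1162]
 [0.5396 0.2446 0.1146]
 [0.5408 0.2399 0.1169]
 [0.5423 0.2425 0.1112]
 [0.5427 0.2418 0.1173]
 [0.5435 0.2443 0.1077]
 [0.5445 0.2428 0.1068]
 [0.545  0.2417 0.1158]
 [0.5467 0.2421 0.1079]
 [0.5471 0.24   0.1059]]
scene phone 336 [0.4335 0.0975 0.0069] [406.6337 144.6964] [288.5222 157.7088] 62.353553771972656
```

```bash
python3 - <<'E'
from h import *
f=np.array([np.cos(-.1986),np.sin(-.1986)]);o=np.array([.4098,.273])
for n in ("top","scene"):
    im=dict(np.load(n+"0.npz"));P=pts(im);d=P[...,:2]-o;u=d@f;v=d@np.array([-f[1],f[0]])
    m=(u>.086)&(u<.20)&(abs(v)<.08)&(P[...,2]>.100)&(P[...,2]<.13)
    U,V=u[m],v[m];print(n,m.sum(),U.min(),U.max(),np.polyfit(U,V,1),np.std(V-np.polyval(np.polyfit(U,V,1),U)))
    for a in np.arange(.085,.16,.01):
        k=m&(u>a)&(u<=a+.01)
        if k.any(): print(round(a,3),k.sum(),v[k].mean().round(4),P[k][:,2].max().round(3))
E
python3 -m inch '[[1,0,0,-20,0.157],[1,0,0,-20,0.157],[1,0,0,-20,0.157],[1,0,0,-20,0.156],[1,0,0,0,0]]'
```

```text
top 106 0.0862670582240467 0.1418504946307972 [-0.00246104 -0.01145045] 0.003331031169501479
0.085 17 -0.0118 0.125
0.095 17 -0.0117 0.123
0.105 19 -0.0118 0.126
0.115 20 -0.0115 0.123
0.125 20 -0.0115 0.124
0.135 13 -0.0124 0.12
scene 219 0.08650926846238663 0.14154917997239988 [-0.00269372 -0.00494098] 0.003239564448606032
0.085 34 -0.0051 0.119
0.095 32 -0.0054 0.121
0.105 43 -0.0052 0.122
0.115 35 -0.0053 0.121
0.125 36 -0.0051 0.121
0.135 39 -0.0054 0.122
time: 0.72
position: [0.2687, -0.5897, 0.2997]
tool_rot: [-3.115, 0.34, 0.008]
ft_force: [0.0, 0.3, 0.3]
grip_width: 1.003
```

Run:
```python
from h import *
for t in ([.45,-.3,.30],[.511,.242,.24]): print(delta(t))
print(ctrl.get_state()["joint_positions"])
```

```text
[ 114.5 -322.     1.3]
[  57.4 -864.    65.5]
[ 1.09123624  0.30036998  0.01449998  1.32511187 -0.00430655  1.52521193
 -0.68310625]
```

```bash
python3 -m inch '[[1,22,-55,0,0],[1,22,-55,0,0],[1,22,-55,0,0],[1,20,-55,0,0],[1,18,-55,0,0]]'; python3 -m inch '[[1,10,-60,0,0],[1,0,-60,0,0],[1,-5,-60,0,0],[1,-5,-60,0,0],[1,-5,-60,0,0]]'
python3 - <<'E'
from h import *
print(delta([.511,.242,.24]))
E
```

```text
time: 1.35
position: [0.4271, -0.3392, 0.292]
tool_rot: [-3.111, 0.331, 0.022]
ft_force: [1.1, -0.4, 0.2]
grip_width: 0.999
time: 1.98
position: [0.4822, -0.0342, 0.2882]
tool_rot: [-3.112, 0.302, 0.035]
ft_force: [0.6, 0.3, 0.4]
grip_width: 1.0
[ -23.7 -276.    52.2]
```

```bash
python3 -m inch '[[1,-5,-58,2,0],[1,-5,-58,2,0],[1,-4,-58,2,0],[1,-4,-58,10,0],[1,-3,-40,10,0]]'
python3 - <<'E'
from h import *
print(delta([.511,.242,.24]))
s=ctrl.get_state();R=Ro.from_rotvec(s["tool_rot"]).as_matrix();print(R.round(3),np.arctan2(R[1,0],R[0,0]))
E
```

```text
time: 2.6
position: [0.5084, 0.2471, 0.26]
tool_rot: [-3.116, 0.273, 0.041]
ft_force: [0.8, -1.2, 0.4]
grip_width: 0.998
[ 4.   4.8 19.8]
[[ 0.984 -0.174 -0.025]
 [-0.174 -0.985  0.015]
 [-0.027 -0.011 -1.   ]] -0.1747726693148148
```

```bash
python3 -m inch '[[1,4,4,18,0.026],[1,0,0,0,0]]'
python3 - <<'E'
from h import *
im=ctrl.get_image("wrist");save(im,"w1.png");P=pts(im)
f=np.array([np.cos(-.1986),np.sin(-.1986)]);n=np.array([-f[1],f[0]]);o=np.array([.4098,.273])
d=P[...,:2]-o;u=d@f;v=d@n
m=(u>.082)&(u<.20)&(abs(v)<.08)&(P[...,2]>.108)&(P[...,2]<.13)
print(m.sum(),u[m].min(),u[m].max())
for a in np.arange(.085,.16,.01):
    k=m&(u>a)&(u<=a+.01)
    if k.any(): print(round(a,3),k.sum(),v[k].min().round(4),v[k].max().round(4),np.median(P[k][:,2]).round(3))
s=ctrl.get_state();g=s["position"][:2]-o;print("tcp uvz",g@f,g@n,s["position"][2],s["tool_rot"])
R=Ro.from_rotvec(s["tool_rot"]).as_matrix();print(R.round(3),np.arctan2(R[1,0],R[0,0]))
E
```

```text
time: 2.85
position: [0.5085, 0.2454, 0.2377]
tool_rot: [-3.115, 0.297, 0.05]
ft_force: [0.3, -0.6, 0.1]
grip_width: 0.998
1107 0.08201427199295738 0.14194668561613508
0.085 170 -0.0131 -0.0033 0.12
0.095 167 -0.013 -0.004 0.12
0.105 170 -0.0135 -0.0039 0.12
0.115 193 -0.0135 -0.0039 0.12
0.125 190 -0.014 -0.003 0.12
0.135 161 -0.014 -0.003 0.117
tcp uvz 0.10219402135734768 -0.006616003465421173 0.23886171825790603 [-3.11336761  0.29646303  0.0484208 ]
[[ 0.982 -0.189 -0.03 ]
 [-0.188 -0.982  0.017]
 [-0.032 -0.011 -0.999]] -0.18969965732495356
```

View pics/w1.png

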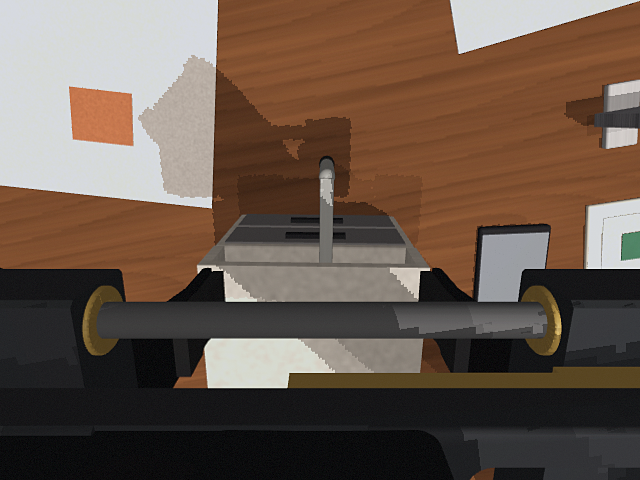

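```bash
python3 -m inch '[[1,4,1,45,0.004],[1,4,1,45,0.004],[1,3,1,40,0],[1,0,0,5,0],[1,0,0,0,0]]'
cat >> h.py <<'E'
f=np.array([np.cos(-.1986),np.sin(-.1986)]);n=np.array([-f[1],f[0]]);o=np.array([.4098,.273])
def uv():
    s=ctrl.get_state();R=Ro.from_rotvec(s["tool_rot"]).as_matrix();p=s["position"];g=p-R[:,2]*.0187
    print("t",round(s["time"],2),"tcp uvz",((p[:2]-o)@f).round(4),((p[:2]-o)@n).round(4),p[2].round(4),"grasp uv",((g[:2]-o)@f).round(4),((g[:2]-o)@n).round(4),g.round(4),"yaw",np.arctan2(R[1,0],R[0,0]).round(3),"z",R[:,2].round(3),"F",s["ft_force"].round(1),"w",s["grip_width"])
E
python3 -c "from h import *;uv()"
```

```text
time: 3.52
position: [0.5203, 0.2374, 0.1051]
tool_rot: [-3.111, 0.319, 0.034]
ft_force: [-0.1, -0.1, -0.4]
grip_width: 0.999
t 3.52 tcp uvz 0.1154 -0.0131 0.1051 grasp uv 0.1158 -0.0134 [0.5207 0.2371 0.1238] yaw -0.204 z [-0.02   0.016 -1.   ] F [-0.1 -0.1 -0.4] w 0.9991179639692688
```

```bash
python3 -m inch '[[1,-9,-4,6,0],[1,0,0,6,0],[1,0,0,0,0]]'; python3 -c "from h import *;uv()"
```

```text
time: 3.9
position: [0.5137, 0.2447, 0.0968]
tool_rot: [-3.109, 0.318, 0.024]
ft_force: [-0.2, -0.2, 0.3]
grip_width: 1.001
t 3.9 tcp uvz 0.1074 -0.0072 0.0968 grasp uv 0.1077 -0.0075 [0.5139 0.2444 0.1155] yaw -0.204 z [-0.014  0.018 -1.   ] F [-0.2 -0.2  0.3] w 1.0010517549299607
```

Good; 3 mm lower, then close.

```bash
python3 -m inch '[[1,-2,1,4,0],[-1,0,0,0,0],[-1,0,0,0,0],[-1,0,0,0,0],[-1,0,0,0,0]]' 45; python3 -c "from h import *;uv()"
```

```text
time: 4.53
position: [0.5118, 0.2444, 0.0932]
tool_rot: [-3.109, 0.318, 0.023]
ft_force: [0.4, -0.6, 0.4]
grip_width: 0.632
t 4.53 tcp uvz 0.1057 -0.0079 0.0932 grasp uv 0.106 -0.0082 [0.5121 0.2441 0.1119] yaw -0.204 z [-0.013  0.018 -1.   ] F [ 0.4 -0.6  0.4] w 0.6317976530105579
```

```bash
python3 -m inch '[[-1,0,0,0,0],[-1,0,0,0,0],[-1,0,0,0,0],[-1,0,0,0,0],[-1,0,0,0,0]]'; python3 -c "from h import *;uv()"
```

```text
time: 5.15
position: [0.5119, 0.2444, 0.0932]
tool_rot: [-3.109, 0.318, 0.023]
ft_force: [-1.2, 0.6, 0.4]
grip_width: 0.113
t 5.15 tcp uvz 0.1058 -0.0079 0.0932 grasp uv 0.1061 -0.0082 [0.5122 0.2441 0.1119] yaw -0.204 z [-0.013  0.018 -1.   ] F [-1.2  0.6  0.4] w 0.11287409285043642
```

```bash
python3 -m inch '[[-1,0,0,-4,0],[-1,20,0,0,0],[-1,20,0,0,0],[-1,20,0,0,0],[-1,20,0,0,0]]'; python3 -c "from h import *;uv()"
```

```text
time: 5.78
position: [0.5909, 0.2284, 0.0965]
tool_rot: [-3.11, 0.314, 0.023]
ft_force: [-0.5, -0.8, -0.8]
grip_width: 0.106
t 5.78 tcp uvz 0.1863 -0.008 0.0965 grasp uv 0.1867 -0.0083 [0.5911 0.228  0.1152] yaw -0.201 z [-0.013  0.017 -1.   ] F [-0.5 -0.8 -0.8] w 0.10640926635121277
```

```bash
python3 -m inch '[[-1,20,0,0,0],[-1,20,0,0,0],[-1,20,0,0,0],[-1,15,0,0,0],[-1,0,0,0,0]]'; python3 -c "
from h import *;uv()
im=ctrl.get_image('scene');save(im,'s2.png',(300,220,560,420),3)"
```

```text
time: 6.4
position: [0.6679, 0.211, 0.0942]
tool_rot: [-3.11, 0.318, 0.025]
ft_force: [-0.6, -0.5, -1.5]
grip_width: 0.106
t 6.4 tcp uvz 0.2652 -0.0099 0.0942 grasp uv 0.2655 -0.0101 [0.6681 0.2107 0.1129] yaw -0.204 z [-0.014  0.017 -1.   ] F [-0.6 -0.5 -1.5] w 0.10622031183350225
```

View pics/s2.png

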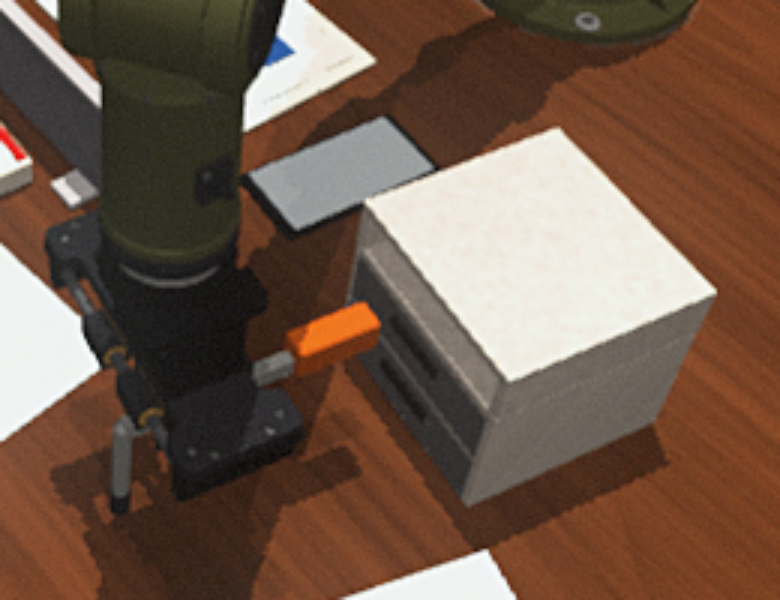

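The crop shows the rod clear of the slot: orange handle at (330,335), leg at (120,470), bar roughly level. Next is lifting it and checking the level.

```bash
python3 -m inch '[[-1,0,0,-20,0],[-1,0,0,-20,0],[-1,0,0,-25,0],[-1,0,0,0,0]]'
cat >> h.py <<'E'
def orange(name="scene"):
    im=ctrl.get_image(name);P=pts(im);hsv=cv2.cvtColor(im["color"],cv2.COLOR_RGB2HSV)
    m=(hsv[...,0]>6)&(hsv[...,0]<16)&(hsv[...,1]>190)&(hsv[...,2]>110)&(P[...,2]>.09)&(P[...,2]<.4)&(P[...,0]>.25)&(P[...,0]<.75)&(P[...,1]>-.3)&(P[...,1]<.45)
    q=P[m]
    if len(q)<10: print("no orange",len(q));return im,P,m
    u=(q[:,:2]-o)@f;v=(q[:,:2]-o)@n
    t=q[:,2]>np.percentile(q[:,2],97)-.006
    A=np.c_[u[t],v[t],np.ones(t.sum())];c,*_=np.linalg.lstsq(A,q[t,2],rcond=None)
    print(name,"orange",m.sum(),"u",np.percentile(u,[1,99]).round(4),"v",np.percentile(v,[1,99]).round(4),"topz",np.percentile(q[:,2],[1,90,99]).round(4),"slope",c[:2].round(3),"N",t.sum())
    rr=cv2.minAreaRect((np.c_[u[t],v[t]]*1000).astype(np.float32));print("top rect uv",rr)
    return im,P,m
E
python3 -c "
from h import *;uv();orange();orange('top')"
```

```text
time: 6.95
position: [0.6668, 0.2127, 0.1667]
tool_rot: [-3.109, 0.312, 0.021]
ft_force: [0.3, 0.7, -0.5]
grip_width: 0.109
t 6.95 tcp uvz 0.2639 -0.0084 0.1667 grasp uv 0.2642 -0.0087 [0.667  0.2123 0.1854] yaw -0.2 z [-0.012  0.018 -1.   ] F [ 0.3  0.7 -0.5] w 0.10881802051725939
scene orange 319 u [0.1136 0.1729] v [-0.0181  0.0052] topz [0.1839 0.204  0.2047] slope [ 0.005 -0.002] N 303
top rect uv ((143.44432067871094, -6.592340469360352), (59.71318054199219, 23.516334533691406), 0.06250447034835815)
top orange 19 u [0.1139 0.1289] v [-0.0126  0.0017] topz [0.1908 0.2037 0.2037] slope [ 0.129 -0.142] N 16
top rect uv ((119.43303680419922, -3.9754886627197266), (20.03832244873047, 8.60071086883545), 40.62820053100586)
```

```bash
python3 -m inch '[[-1,-40,0,0,0],[-1,-40,0,0,0],[-1,-40,0,0,0],[-1,-38,0,0,0],[-1,0,0,0,0]]'; python3 -c "
from h import *;uv()"
```

```text
time: 7.68
position: [0.5021, 0.2421, 0.16]
tool_rot: [-3.116, 0.314, 0.043]
ft_force: [1.4, -0.5, -0.9]
grip_width: 0.11
t 7.67 tcp uvz 0.0966 -0.0121 0.16 grasp uv 0.0971 -0.0122 [0.5026 0.2418 0.1787] yaw -0.201 z [-0.026  0.012 -1.   ] F [ 1.4 -0.5 -0.9] w 0.10990879229602886
```

```bash
python3 -m inch '[[-1,9,-4,8,0],[-1,1,0,6,0],[-1,0,0,4,0],[-1,0,0,0,0]]'; python3 -c "
from h import *;uv();orange()"
```

```text
time: 8.18
position: [0.5146, 0.2422, 0.1382]
tool_rot: [-3.116, 0.319, 0.047]
ft_force: [-0.6, 0.0, -0.9]
grip_width: 0.108
t 8.18 tcp uvz 0.1088 -0.0095 0.1382 grasp uv 0.1094 -0.0096 [0.5151 0.242  0.1569] yaw -0.204 z [-0.029  0.012 -1.   ] F [-0.6  0.  -0.9] w 0.108375479441884
scene orange 262 u [-0.0379  0.0185] v [-0.0172  0.0041] topz [0.1614 0.1773 0.1783] slope [-0.014  0.015] N 254
top rect uv ((-9.585660934448242, -6.405673980712891), (22.027420043945312, 57.865779876708984), 89.36177825927734)
```

```bash
python3 -m inch '[[-1,0,0,2,0],[-1,0,0,2,0],[0,0,0,0,0],[0,0,0,0,0],[0,0,0,0,0]]'; python3 -c "
from h import *;uv();orange()"
```

```text
time: 8.85
position: [0.5154, 0.2428, 0.1358]
tool_rot: [-3.115, 0.319, 0.043]
ft_force: [-0.3, 0.1, -0.2]
grip_width: 0.36
t 8.85 tcp uvz 0.1095 -0.0088 0.1358 grasp uv 0.11 -0.0089 [0.5159 0.2426 0.1545] yaw -0.204 z [-0.026  0.013 -1.   ] F [-0.3  0.1 -0.2] w 0.36043971037198846
scene orange 264 u [-0.0381  0.0183] v [-0.0175  0.0043] topz [0.1571 0.174  0.175 ] slope [-0.011  0.011] N 255
top rect uv ((-9.622840881347656, -6.529657363891602), (22.412776947021484, 59.51683044433594), 89.00896453857422)
```

```bash
python3 -m inch '[[0.2,0,0,-25,0],[0.2,0,0,-30,0],[0.2,-35,0,0,0],[0.2,-37,0,0,0],[0.2,-35,0,0,0]]'; python3 -c "
from h import *;uv();im,P,m=orange('wrist')"
```

```text
time: 9.52
position: [0.4115, 0.2638, 0.195]
tool_rot: [-3.113, 0.325, 0.045]
ft_force: [-0.4, 0.2, 0.2]
grip_width: 0.596
t 9.53 tcp uvz 0.0035 -0.0087 0.195 grasp uv 0.0041 -0.0089 [0.412  0.2635 0.2137] yaw -0.208 z [-0.027  0.015 -1.   ] F [-0.4  0.2  0.2] w 0.5963902999235456
wrist orange 2762 u [-0.0384  0.0188] v [-0.0186  0.0019] topz [0.1727 0.1755 0.1761] slope [-0.005  0.005] N 2762
top rect uv ((-10.094982147216797, -8.242119789123535), (58.96540832519531, 20.870798110961914), 0.18050803244113922)
```

```bash
python3 -m inch '[[0.2,0,0,15,0],[0.2,0,0,15,0],[0.2,0,0,9,0],[0.2,0,0,0,0]]'; python3 -c "
from h import *;uv()"
```

```text
time: 10.07
position: [0.4059, 0.2653, 0.1524]
tool_rot: [-3.116, 0.318, 0.05]
ft_force: [0.2, 0.3, 0.5]
grip_width: 0.598
t 10.07 tcp uvz -0.0023 -0.0083 0.1524 grasp uv -0.0017 -0.0084 [0.4065 0.2651 0.1711] yaw -0.203 z [-0.031  0.012 -0.999] F [0.2 0.3 0.5] w 0.5981271094135429
```

```bash
python3 -m inch '[[0.2,3,0,1,0],[-1,0,0,0,0],[-1,0,0,0,0],[-1,0,0,0,0],[-1,0,0,0,0]]' 48;python3 -m inch '[[-1,0,0,0,0],[-1,0,0,0,0],[-1,0,0,0,0]]'; python3 -c "
from h import *;uv()"
```

```text
time: 10.7
position: [0.4104, 0.2648, 0.152]
tool_rot: [-3.114, 0.32, 0.048]
ft_force: [0.1, -0.9, -0.1]
grip_width: 0.249
time: 11.08
position: [0.4103, 0.2648, 0.152]
tool_rot: [-3.115, 0.32, 0.048]
ft_force: [-0.8, 0.8, -0.8]
grip_width: 0.246
t 11.07 tcp uvz 0.0021 -0.0079 0.152 grasp uv 0.0027 -0.0081 [0.4108 0.2646 0.1706] yaw -0.205 z [-0.029  0.013 -0.999] F [-0.8  0.8 -0.8] w 0.24605104963531338
```

```bash
python3 -m inch '[[-1,0,0,-20,0],[-1,0,0,-35,0],[-1,10,0,-35,0],[-1,20,20,-5,0],[-1,20,20,0,0]]'; python3 -m inch '[[-1,0,0,0,-0.087],[-1,0,0,0,-0.087],[-1,0,0,0,0]]'; python3 -c "
from h import *;uv();print(delta([.465,-.1,.235]))"
```

```text
time: 11.7
position: [0.4525, 0.2152, 0.2471]
tool_rot: [-3.116, 0.31, 0.052]
ft_force: [0.2, -0.8, -1.0]
grip_width: 0.248
time: 12.08
position: [0.4536, 0.2121, 0.2464]
tool_rot: [-3.129, 0.04, 0.052]
ft_force: [0.1, 0.7, -0.8]
grip_width: 0.248
t 12.07 tcp uvz 0.055 -0.0511 0.2464 grasp uv 0.0556 -0.0512 [0.4543 0.2119 0.2651] yaw -0.025 z [-0.033  0.012 -0.999] F [ 0.1  0.7 -0.8] w 0.24770103528185197
[ 19.6 311.8   7.3]
```

```bash
python3 -m inch '[[-1,4,50,0,0],[-1,4,50,0,0],[-1,4,50,0,0],[-1,4,50,0,0],[-1,0,50,0,0]]'; python3 -c "
from h import *;uv();print(delta([.465,-.105,.235]))"
```

```text
time: 12.7
position: [0.4628, -0.0391, 0.2425]
tool_rot: [-3.128, 0.034, 0.051]
ft_force: [1.0, 0.3, -1.1]
grip_width: 0.251
t 12.7 tcp uvz 0.1135 -0.2955 0.2425 grasp uv 0.1142 -0.2956 [ 0.4634 -0.0393  0.2612] yaw -0.021 z [-0.033  0.014 -0.999] F [ 1.   0.3 -1.1] w 0.25140971536405005
[ 3.9 66.   6.6]
```

```bash
python3 -m inch '[[-1,2,40,0,0],[-1,2,26,0,0],[-1,0,0,0,0]]'; python3 -c "
from h import *;uv()
im=ctrl.get_image('scene');save(im,'s3.png',(200,150,460,345),3)
P=pts(im);c=im['color'].astype(int);m=(c[...,0]>140)&(c[...,1]<70)&(c[...,2]<70)&(P[...,2]>.06)&(P[...,2]<.09)&(P[...,0]<.72)
print(m.sum(),np.median(P[m],0),P[m].min(0),P[m].max(0)) if m.any() else print('none')
for u0,v0 in []: pass
X,Y,Z=P[...,0],P[...,1],P[...,2]
k=(X>.57)&(X<.65)&(abs(Y+.11)<.04)&(Z>.125)&(Z<.26)&(c.max(-1)-c.min(-1)<40)
print(k.sum(),np.median(P[k],0),P[k].min(0),P[k].max(0))"
```

```text
time: 13.08
position: [0.4639, -0.1116, 0.2409]
tool_rot: [-3.128, 0.054, 0.053]
ft_force: [-0.3, 0.7, -1.4]
grip_width: 0.25
t 13.07 tcp uvz 0.1289 -0.3663 0.2409 grasp uv 0.1296 -0.3664 [ 0.4646 -0.1118  0.2596] yaw -0.034 z [-0.034  0.013 -0.999] F [-0.3  0.7 -1.4] w 0.24980510783144783
74 [ 0.62401837 -0.11238381  0.07638516] [ 0.61513858 -0.1306757   0.07126012] [ 0.63105921 -0.08995809  0.08025145]
290 [ 0.60072064 -0.10996028  0.22165529] [ 0.57029043 -0.12019326  0.14906609] [ 0.60774908 -0.10528418  0.25133485]
```

View pics/s3.png

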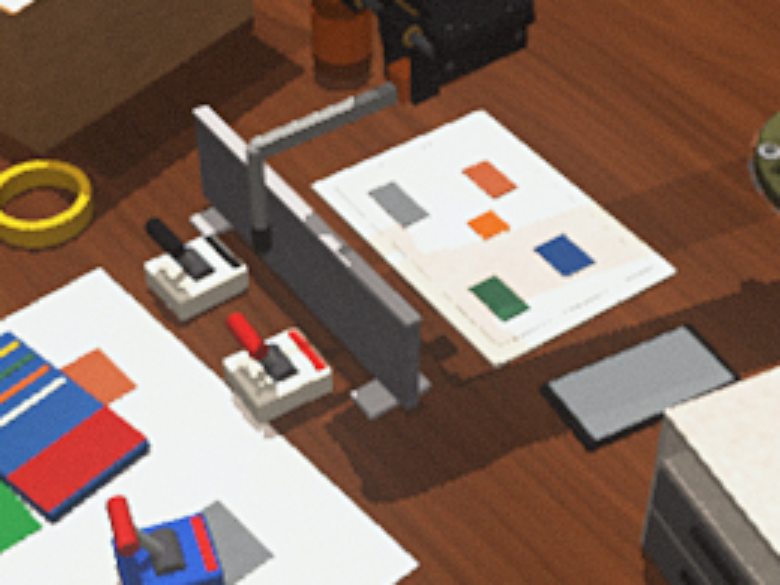

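The crop shows the rod level beyond the divider, leg tip at (262,240) and still high, red crossbar at (240,335), black lever untouched. Next it moves forward past the lever.

```bash
python3 -m inch '[[-1,15,0,0,0],[-1,15,0,0,0],[-1,14,0,0,0],[-1,0,0,0,0]]'; python3 -c "
from h import *;uv()"
```

```text
time: 13.62
position: [0.5126, -0.1065, 0.2394]
tool_rot: [-3.126, 0.041, 0.052]
ft_force: [-0.1, -0.3, -2.1]
grip_width: 0.246
t 13.62 tcp uvz 0.1756 -0.3518 0.2394 grasp uv 0.1763 -0.3519 [ 0.5132 -0.1068  0.258 ] yaw -0.026 z [-0.033  0.015 -0.999] F [-0.1 -0.3 -2.1] w 0.2463485543080845
```

```bash
python3 -m inch '[[-1,0,0,20,0],[-1,0,0,20,0],[-1,0,0,0,0]]'; python3 -c "
from h import *;uv()"
```

```text
time: 14.0
position: [0.5115, -0.105, 0.1985]
tool_rot: [-3.126, 0.039, 0.053]
ft_force: [0.6, -0.1, -1.8]
grip_width: 0.249
t 14.0 tcp uvz 0.1743 -0.3505 0.1985 grasp uv 0.175 -0.3506 [ 0.5121 -0.1053  0.2172] yaw -0.025 z [-0.034  0.016 -0.999] F [ 0.6 -0.1 -1.8] w 0.24912726287822362
```

```bash
python3 -m inch '[[-1,1,2,20,0],[-1,1,1,20,0],[-1,0,0,13,0],[-1,0,0,0,0]]'; python3 -c "
from h import *;uv()"
```

```text
time: 14.5
position: [0.5136, -0.1074, 0.1478]
tool_rot: [-3.127, 0.038, 0.046]
ft_force: [-0.7, -0.2, -0.7]
grip_width: 0.248
t 14.5 tcp uvz 0.1768 -0.3524 0.1478 grasp uv 0.1774 -0.3526 [ 0.5142 -0.1077  0.1665] yaw -0.024 z [-0.029  0.014 -0.999] F [-0.7 -0.2 -0.7] w 0.24836454201689487
```

```bash
python3 -m inch '[[-1,-10,0,2,0],[-1,-12,0,0,0],[-1,-12,0,0,0],[-1,-12,0,0,0]]'; python3 -c "
from h import *;uv()"
```

```text
time: 15.0
position: [0.4705, -0.1061, 0.1515]
tool_rot: [-3.129, 0.037, 0.025]
ft_force: [2.1, 1.2, -0.7]
grip_width: 0.248
t 15.0 tcp uvz 0.1343 -0.3597 0.1515 grasp uv 0.1347 -0.3599 [ 0.4708 -0.1064  0.1702] yaw -0.023 z [-0.016  0.012 -1.   ] F [ 2.1  1.2 -0.7] w 0.24811543481338566
```

```bash
python3 -m inch '[[-1,-10,0,3,0],[-1,-10,0,2,0],[-1,-6,0,1,0],[-1,0,0,0,0]]'; python3 -c "
from h import *;uv()
im=ctrl.get_image('scene');save(im,'s4.png',(240,180,400,300),5)
P=pts(im);c=im['color'].astype(int);m=(c[...,0]>140)&(c[...,1]<70)&(c[...,2]<70)&(P[...,2]>.06)&(P[...,2]<.1)&(P[...,0]<.72)
print(m.sum(),np.median(P[m],0),P[m].min(0),P[m].max(0)) if m.any() else print('none')"
```

```text
time: 15.5
position: [0.444, -0.1053, 0.1466]
tool_rot: [-3.13, 0.037, 0.015]
ft_force: [3.7, 0.5, -0.1]
grip_width: 0.248
t 15.5 tcp uvz 0.1081 -0.3641 0.1466 grasp uv 0.1083 -0.3642 [ 0.4442 -0.1055  0.1653] yaw -0.024 z [-0.009  0.011 -1.   ] F [ 3.7  0.5 -0.1] w 0.24829423758444916
37 [ 0.57263858 -0.1010791   0.07579851] [ 0.56349226 -0.12197126  0.07138807] [ 0.58020447 -0.08531088  0.09578935]
```

View pics/s4.png

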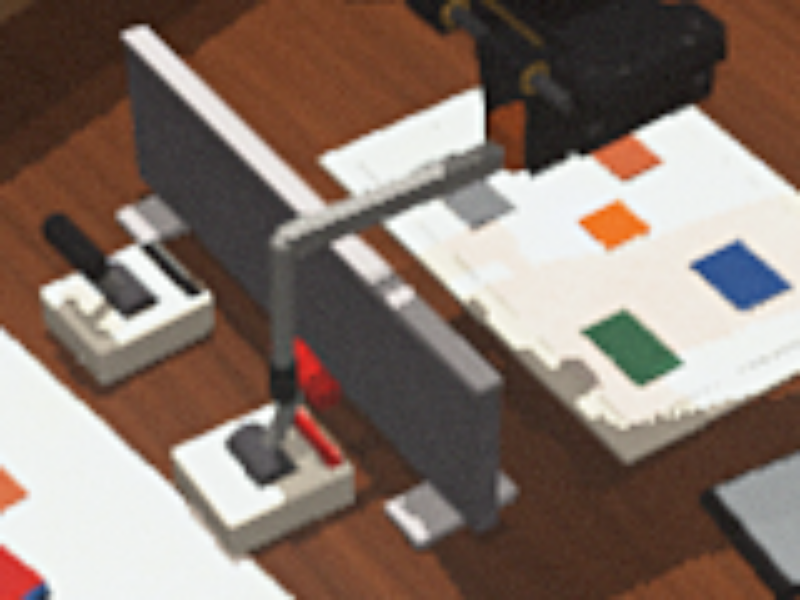

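The crop shows the leg at (285,330) behind the red crossbar (315,372), which now leans towards the divider. The crossbar has moved about 51 mm of the 53 mm travel. I'll pull a little further to the stop.

```bash
python3 -m inch '[[-1,-6,0,0,0],[-1,-6,0,0,0],[-1,-4,0,0,0]]'; python3 -c "
from h import *;uv()
im=ctrl.get_image('scene')
P=pts(im);c=im['color'].astype(int);m=(c[...,0]>140)&(c[...,1]<70)&(c[...,2]<70)&(P[...,2]>.06)&(P[...,2]<.1)&(P[...,0]<.72)
print(m.sum(),np.median(P[m],0))"
```

```text
time: 15.92
position: [0.4409, -0.1054, 0.1484]
tool_rot: [-3.132, 0.036, -0.032]
ft_force: [11.2, -1.0, -5.6]
grip_width: 0.244
t 15.93 tcp uvz 0.1052 -0.3649 0.1484 grasp uv 0.1048 -0.3651 [ 0.4405 -0.1056  0.1671] yaw -0.023 z [ 0.02   0.009 -1.   ] F [11.2 -1.  -5.6] w 0.24429079022256558
33 [ 0.57319807 -0.1020655   0.07522671]
```

```bash
python3 -m inch '[[-1,12,0,0,0],[-1,10,0,0,0],[-1,0,0,-25,0],[-1,0,0,-30,0],[-1,0,0,-30,0]]'; python3 -m inch '[[-1,0,0,-10,0],[-1,0,0,0,0]]';python3 -c "
from h import *;uv()
im,P,m=orange()
c=im['color'].astype(int)
m=(c[...,0]>140)&(c[...,1]<70)&(c[...,2]<70)&(P[...,2]>.06)&(P[...,2]<.1)&(P[...,0]<.72)
print(m.sum(),np.median(P[m],0))
X,Y,Z=P[...,0],P[...,1],P[...,2]
k=(X>.5)&(X<.65)&(abs(Y+.11)<.04)&(Z>.125)&(Z<.28)&(c.max(-1)-c.min(-1)<40)
for a in np.arange(.5,.62,.02):
  j=k&(X>a)&(X<a+.02)
  if j.sum()>3: print(round(a,2),j.sum(),np.percentile(Z[j],[2,90,98]).round(4),Y[j].mean().round(4))
print(X[k&(Z<.18)].mean(),X[k&(Z>.2)&(Z<.23)&(X>.58)].mean())
save(im,'s5.png',(220,120,420,270),4)"
```

```text
time: 16.6
position: [0.4545, -0.1063, 0.2285]
tool_rot: [-3.126, 0.037, 0.013]
ft_force: [-0.1, 1.0, -0.4]
grip_width: 0.249
time: 16.85
position: [0.4545, -0.1067, 0.2388]
tool_rot: [-3.126, 0.037, 0.016]
ft_force: [-1.3, -0.6, -1.3]
grip_width: 0.249
t 16.85 tcp uvz 0.1187 -0.3634 0.2388 grasp uv 0.119 -0.3637 [ 0.4547 -0.107   0.2575] yaw -0.023 z [-0.01   0.015 -1.   ] F [-1.3 -0.6 -1.3] w 0.24872417704130373
scene orange 35 u [0.1195 0.1341] v [-0.37  -0.347] topz [0.2433 0.2608 0.2612] slope [0.034 0.06 ] N 32
top rect uv ((128.88096618652344, -359.7057800292969), (25.5781307220459, 12.469258308410645), 71.5759506225586)
78 [ 0.57365451 -0.10695378  0.07531126]
0.5 56 [0.2384 0.2508 0.252 ] -0.1024
0.52 59 [0.2391 0.2515 0.252 ] -0.1036
0.54 55 [0.2401 0.2534 0.2546] -0.1036
0.56 63 [0.2414 0.2536 0.2543] -0.1043
0.58 208 [0.1579 0.2517 0.2542] -0.1031
0.6 27 [0.1553 0.1925 0.2017] -0.1044
0.5981521535949968 0.5949692183565302
```

```bash
python3 -m inch '[[-1,2,-50,0,0],[-1,2,-55,0,0],[-1,2,-55,0,0],[-1,2,-55,0,0],[-1,0,-50,0,0]]'; python3 -c "
from h import *;uv();print(delta([.453,.214,.247]))"
```

```text
time: 17.52
position: [0.466, 0.1595, 0.2342]
tool_rot: [-3.126, 0.056, 0.037]
ft_force: [1.1, 0.1, -1.1]
grip_width: 0.248
t 17.52 tcp uvz 0.0775 -0.1002 0.2342 grasp uv 0.078 -0.1004 [0.4664 0.1592 0.2529] yaw -0.036 z [-0.024  0.015 -1.   ] F [ 1.1  0.1 -1.1] w 0.24765418853437599
[-15.2 -54.2 -11.7]
```

```bash
python3 -m inch '[[-1,0,0,0,0.085],[-1,0,0,0,0.080],[-1,0,-45,0,0],[-1,-10,-42,0,0],[-1,-40,0,0,0]]'; python3 -m inch '[[-1,-18,0,0,0],[-1,0,0,0,0]]'; python3 -c "
from h import *;uv();orange()"
```

```text
time: 18.15
position: [0.4302, 0.2596, 0.2273]
tool_rot: [-3.114, 0.316, 0.066]
ft_force: [-0.8, -0.4, -1.5]
grip_width: 0.248
time: 18.4
position: [0.4092, 0.2636, 0.2259]
tool_rot: [-3.117, 0.311, 0.071]
ft_force: [0.5, -0.2, -1.7]
grip_width: 0.248
t 18.4 tcp uvz 0.0013 -0.0093 0.2259 grasp uv 0.0021 -0.0094 [0.4101 0.2634 0.2445] yaw -0.199 z [-0.045  0.013 -0.999] F [ 0.5 -0.2 -1.7] w 0.2481663313320142
scene orange 65 u [-0.0232  0.0182] v [-0.0155  0.0037] topz [0.2299 0.2479 0.2491] slope [ 0.005 -0.001] N 61
top rect uv ((-3.9181652069091797, -6.100257873535156), (44.394535064697266, 19.065404891967773), 0.0666462630033493)
```

```bash
python3 -m inch '[[-1,1,0,25,0],[-1,1,0,25,0],[-1,1,0,12,0],[-1,0,0,6,0],[-1,0,0,0,0]]'; python3 -c "
from h import *;uv();orange()"
```

```text
time: 19.08
position: [0.4164, 0.2593, 0.1569]
tool_rot: [-3.114, 0.327, 0.063]
ft_force: [-0.2, -0.2, -1.3]
grip_width: 0.248
t 19.07 tcp uvz 0.0092 -0.0121 0.1569 grasp uv 0.01 -0.0122 [0.4172 0.2591 0.1756] yaw -0.209 z [-0.039  0.014 -0.999] F [-0.2 -0.2 -1.3] w 0.24826997213582747
scene orange 48 u [0.0136 0.0261] v [-0.0209  0.0011] topz [0.1599 0.179  0.1813] slope [0.133 0.064] N 44
top rect uv ((19.546123504638672, -10.178576469421387), (22.869844436645508, 12.876822471618652), 88.01483154296875)
```

```bash
python3 -m inch '[[-1,-3,0,3,0],[-1,0,0,2,0],[-1,0,0,0,0]]'; python3 -c "
from h import *;uv();orange()"
```

```text
time: 19.5
position: [0.4142, 0.2608, 0.1535]
tool_rot: [-3.113, 0.327, 0.058]
ft_force: [-0.2, 0.0, -0.9]
grip_width: 0.25
t 19.5 tcp uvz 0.0067 -0.0111 0.1535 grasp uv 0.0074 -0.0112 [0.4149 0.2605 0.1722] yaw -0.209 z [-0.036  0.015 -0.999] F [-0.2  0.  -0.9] w 0.25041658661333666
scene orange 50 u [-0.0032  0.0236] v [-0.0187  0.0026] topz [0.1567 0.1753 0.1773] slope [0.071 0.043] N 44
top rect uv ((17.237884521484375, -8.84121322631836), (11.396580696105957, 19.8719425201416), 1.728819727897644)
```

```bash
python3 -m inch '[[-1,0,0,1.5,0],[0.2,0,0,0,0],[0.2,0,0,0,0],[0.2,0,0,0,0],[0.2,0,0,0,0]]'; python3 -m inch '[[0.2,0,0,-25,0],[0.2,0,0,-40,0],[0.2,0,0,-40,0],[0.2,0,0,-30,0],[0.2,0,0,0,0]]';  python3 -c "
from h import *;uv()
im,P,m=orange();save(im,'s6.png',(240,160,560,400),2.5)
c=im['color'].astype(int)
for q,l in ((( c[...,0]>140)&(c[...,1]<70)&(c[...,2]<70),'red'),(c.max(-1)<60,'black')):
  m=q&(P[...,2]>.06)&(P[...,2]<.1)&(P[...,0]<.72)&(P[...,0]>.55)&(P[...,1]>-.27)&(P[...,1]<-.05)
  print(l,m.sum(),np.median(P[m],0))
orange('wrist')
d=P[...,:2]-o;u=d@f;v=d@n;k=(u>.085)&(u<.2)&(abs(v)<.05)&(P[...,2]>.1)
print('bar/leg u',u[k].max(),'z',np.percentile(P[k][:,2],[98]))"
```

```text
time: 20.18
position: [0.4149, 0.2613, 0.1529]
tool_rot: [-3.112, 0.327, 0.055]
ft_force: [-0.3, 0.8, 0.6]
grip_width: 0.574
time: 20.8
position: [0.419, 0.2589, 0.291]
tool_rot: [-3.113, 0.326, 0.058]
ft_force: [0.5, 0.1, -0.7]
grip_width: 0.6
t 20.8 tcp uvz 0.0118 -0.012 0.291 grasp uv 0.0125 -0.0121 [0.4197 0.2587 0.3097] yaw -0.209 z [-0.035  0.015 -0.999] F [ 0.5  0.1 -0.7] w 0.6003559979377611
scene orange 249 u [-0.0328  0.023 ] v [-0.0195  0.0032] topz [0.1528 0.1743 0.1753] slope [ 0.014 -0.012] N 239
top rect uv ((-4.722291946411133, -7.077878952026367), (22.24726676940918, 57.713993072509766), 89.92080688476562)
red 79 [ 0.5735042  -0.10598757  0.07515305]
black 83 [ 0.61636155 -0.24327     0.07514414]
wrist orange 2070 u [-0.0328  0.0243] v [-0.0189  0.0015] topz [0.1728 0.1757 0.1764] slope [-0.002  0.   ] N 2070
top rect uv ((-4.399810791015625, -8.97020435333252), (20.751487731933594, 58.51970672607422), 88.75465393066406)
bar/leg u 0.15143097003816489 z [0.65200555]
```

View pics/s6.png

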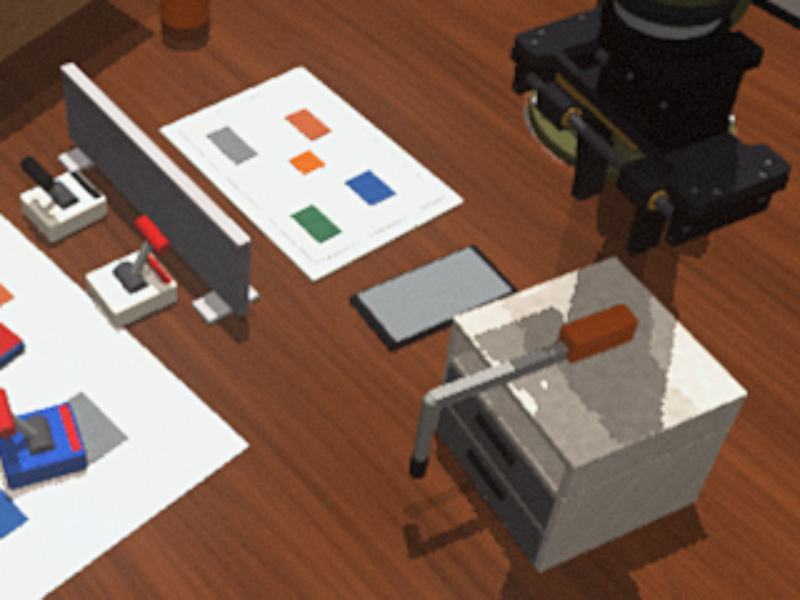

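The crop shows the rod flat on the unit (handle (598,332), leg (422,435) hanging in front), the red lever leaning towards the robot at (150,235), the black lever still off, and the gripper clear.

```bash
python3 -c "
from h import *;print(ctrl.close_job())"
```

```text
the job is handed in; nothing more can be done
None
```

The red lever is pulled over and the rod is back on top of the drawer unit. I handed the job in soon after 20.8 s on the robot's clock. No verdict was reported.

I drew the rod out by its bar, laid it on the unit and let go. I then took it by the handle, hooked the red lever over the divider and pulled it to its stop, and laid the rod back the same way. At every reading the grasp point was at least 15 mm on the near side of the divider's plane.

**Last checks:**
- **Rod:** it lies flat with a slope of at most 0.02. Its underside is about 148 mm high, measured as the handle top at 174–176 mm minus the 26 mm handle. The handle centre is at x ≈ -4 mm in the unit's frame. The leg is at about x = 145 mm, well in front of the 80 mm edge. The gripper is open and clear above it.
- **Red lever:** the crossbar moved from x ≈ 0.623 to 0.574 m and stayed there after release. The pull force rose to 11 N at the stop, so I take it as fully on.
- **Black lever:** its crossbar is at x ≈ 0.616 m, against 0.615 m at the start.
- **Bystanders:** the phone looks unmoved in the last picture. I did not measure the phone, bottle, pencil tin or tape afterwards, but no move came near them.

No check failed. Two were weak: the scene-camera slope readings were unreliable while the hand hid most of the handle, so I went by the readings after release. The lever angle rests on the crossbar's position and the force, not a direct reading.

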